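# Shovel a fresh sample disc onto the drying stand

## Robot

A 6-joint arm with a two-finger parallel gripper is mounted at the origin on the work surface. World frame = base frame: x ahead of the robot, y to its left, z up, the work surface at z = 0. Lengths are in m, angles in rad, forces in N, time in s.
With the tool pointing down it reaches from about 0.25 to 0.775 m from the base axis. Payload 4 kg.
Tool frame: the origin (TCP) lies midway between the tips of the shut fingers; the grasp point (between the pads) lies ctrl.pinch_z behind it (ctrl.pinch_z is the distance from the TCP to the grasp point, in m); z points along the fingers, y is the direction in which the jaws open and shut (so a half turn about z gives the same grasp; the last joint's range is limited). The gripper opens to 94 mm and grips with 3 to 60 N. Pads are 16 mm wide; open, the fingers measure 119 mm over their backs; the gripper's body (75 mm by 177 mm) begins 78 mm behind the grasp point.
Start: joints at [-1.237, 0.087, 1.371, -0, 1.684, -0.103], TCP at [0.233, -0.498, 0.206] pointing down, gripper open.
Joint ranges: [-3.1, 3.1], [-0.76, 2.03], [0.27, 2.55], [-1.08, 4.22], [0.17, 2.65], [-2.57, 2.57]. Speed limits (rad/s): [2.79, 2.79, 3.14, 3.14, 3.14, 3.14].

## Interface

Orientations are given as a unit quaternion [x, y, z, w].
In Python, from bench import ctrl, get_image, camera_info, workorder, silhouettes gives the robot as it stands. The module is installed in compiled form; this text tells all that it offers.
- The arm moves only by the shell command python3 -m pendant 'ROWS' [FORCE]. ROWS is JSON, a list of rows, each a list of 7 numbers: the shift along the tool's x, y, z in mm, then the turn, a rotation vector about the tool's x, y, z in rad, then the closure, from 0 (fully open) to 1 (shut). A call has 1 to 20 rows; each row shifts and turns the commanded pose from where the row before left it, along the tool's axes as they then stand; what a row does not reach is not made up. A row lasts 1/8 s, in which the tool goes at most 62.5 mm and 10.7 degrees, less where a joint would pass 70% of its speed; a pose out of reach is approached as far as the arm can. A call with a gripper value outside its range is refused whole. The fingers move at their own pace and stop on an object; FORCE is the grip in N (left out, the last holds). Time passes only in rows, so rows that do not move let the fingers close. It gives the time, the measured TCP pose, the force and the opening at its end, in the units of the state.
- ctrl.sense(): the state, without advancing time (a new reading comes with each control period).
- get_image(name): name is "scene" or "top" or "wrist"; returns the picture (400x640x3 uint8, red, green, blue); there is no depth.
- camera_info(name): a dict with "fx", "fy", "cx", "cy" (pixels), "extrinsics" (4x4, takes a point from world to camera coordinates). Camera axes: x right, y up, looking along -z (the intrinsics and any distortion apply to the point x, -y, -z); pixel columns grow to the right and rows downward; lengths in m; the calibration is good to about 2 mm. A picture is of the moment at which its call begins: read the wrist's pose just before it. camera_info takes no time and is no camera call; for the wrist camera it gives the pose at the moment of the call.
- workorder.job_done(): hands the job in, once; it reports no verdict.
Trained networks look in the newest picture that a camera, given by its name, has taken for a name from the list of things; names that differ only in an ending like _2 or _b are one class to them, and where a whole thing is asked for, a point or a joint stands for the part that bears it (a point fixed in the world has none). Each returns a list of dicts, best first, with "score" (0 to 1); they miss things now and then, are a little off and sometimes report something else, mostly with a low value. They report only what shows in the picture. A call takes as long as a camera call. They do not tell look-alikes from the thing itself.
- silhouettes(camera, name): "region" (400x640 bool, what is visible of it) and "extent" ([centre column, centre row, width, height] in pixels, round what is visible of it).
The state is a dict: "time": time; "joint_pos": joint angles; "joint_vel": joint speeds; "effort": joint torques, N m; "ee_pos": TCP position; "eef_rot": TCP orientation; "wrist_force": force on the tool from outside, world axes, zero at the start; "moment": the same for the moment, N m; "opening": opening from 0.0 (shut) to 1.0 (fully open).
Only numpy, scipy, OpenCV 4.12 (cv2) and the standard library are available. Lean on these libraries where they do the work, as an engineer would, in place of code of your own. Each camera call takes 0.05 s, during which the arm holds its last target. There are 200 camera calls.

## Task

The freshly sprayed sample disc on the steel spray block must go to dry without a finger on it: tip the spatula over the block's low front lip and slide its blade under the disc (the two stop pegs behind it will hold it), lift it off level, and leave it lying flat, painted side up, centred across the two rails of the drying stand. Then draw the spatula out and lay it flat, blade down, on the open bench, touching neither the block nor the stand. Leave the tin, tape roll and sanding block where they are, and never let the gripper or the arm touch the disc.

Things in the scene. Friction and masses are not known exactly. Their poses are not given: they have to be found in the camera images.
- spatula: Loose cranked spatula. Steel blade 85 long x 48 wide x 2 mm; behind it a thin neck rises to a flat-sided wooden handle 100 long, 16 wide, 24 high, level with the blade. Origin: centre of the blade's underside; x from handle to front edge, z up. Handle: x -172 to -72, z 28 to 52 mm. It starts blade-flat on the bench, balanced on the blade, handle in the air.
- spatula_grip (a point): Point on the spatula's handle to grip, in the middle of its section: 100 mm behind the blade's centre and 40 mm above the blade's underside. Fingers close across y.
- spatula_tip (a point): Middle of the blade's straight front edge, at its underside: 42.5 mm ahead of the blade's centre.
- disc: Loose light grey, slightly domed round disc, 110 mm across, 10 mm high in the middle, about 120 g. Origin: centre of its underside; z up out of the painted face. The underside is flat to radius 46 mm, then bevels up: the rim's lower edge (radius 55) is 3 mm above what it lies on; the rim is 3 mm high.
- block: Fixed dark steel spray block under the disc, x -110 to +80, y +-75 mm from its origin, 24 mm below its flat top; sunk into the bench by a varying amount: top 16 to 24 mm above the bench. A drip lip 5 mm high, 5 mm thick runs along its -x edge (x -110 to -105) and both y edges. Two stop pegs, 8 mm thick, 12 mm high, at x +51, y +-29.5 mm. The blade comes over the -x lip, front edge down.
- block_seat (a point): Point on the block's top where the disc's centre is when it is pushed to +x against both pegs; axes as the block's. The disc starts up to 12 mm short of it in x and up to 8 mm aside.
- stand: Fixed aluminium stand: base 150 x 110 x 8 mm, two round rails 8 mm thick along x at y +-36 mm (64 mm clear between them), tops 60 mm above its origin (under the base's centre), from x -62 to +66, then turned up to 74 mm height at the +x end; posts under the rails at x +-58. Nothing crosses between the rails: a blade can be lowered between them and drawn out to -x.
- stand_top (a point): Point midway between the rails at the height of the rail tops, over the middle of the stand; the disc's origin belongs here. Axes as the stand's.
- tin: Bystander: closed paint tin, 90 mm in diameter, 100 mm high; origin under its centre.
- tape_roll: Bystander: roll of tape lying flat, 100 mm in diameter, 24 mm high; origin under its centre.
- sanding_block: Bystander: cork sanding block, 120 x 65 x 30 mm; origin under its centre.
Not all that is in view belongs to the job. Leave any green or purple look-alike of the stand alone.

How it is judged:
By the outcome, as a careful person would: the job done as asked, in the order asked, and still so for the second after the job is handed in, with the robot touching nothing.
It also fails if it takes over 67 s, if anything falls off the work surface, if the arm or the gripper's body presses on something with over 40 N, if the wrist force passes 120 N, or if a joint passes its speed limit or range.

## Working session

There is one attempt and no reset: what is moved stays moved. The work goes in short steps, Python scripts to look and compute and a shell command to move; the robot and the scene stay as the last step left them, time stands still between calls to the robot, and variables do not carry over. Pictures are saved under pics/ and viewed, about 8 in all and at most 12, crops included, and the job is handed in when it is done.

```bash
mkdir -p pics; ls; python3 - <<'E'
from bench import ctrl,get_image,camera_info,silhouettes
import cv2,numpy as np
print(ctrl.sense(),ctrl.pinch_z)
ims=[]
for c in("scene","top"):
    im=get_image(c);cv2.imwrite(f"pics/{c}0.png",im[:,:,::-1]);ims.append(im)
    K=camera_info(c);print(c,{k:(np.round(v,4).tolist() if k=="extrinsics" else v) for k,v in K.items()})
    for n in("spatula","disc","block","stand","tin","tape_roll","sanding_block"):
        print(c,n,[(round(r["score"],2),np.round(r["extent"]).tolist()) for r in silhouettes(c,n)])
print(ctrl.sense()["time"])
E
```

```text
pics
{'time': 0.0, 'joint_pos': array([-1.23708888e+00,  8.79231089e-02,  1.37224914e+00, -4.82171539e-05,
        1.68359840e+00, -1.03123238e-01]), 'joint_vel': array([ 0.00013833,  0.00019642,  0.00238245,  0.00066657,  0.00137228,
       -0.00221698]), 'effort': array([ 7.75718809e-05, -3.40184927e+01, -3.02426863e+01,  7.18874834e-02,
        3.30779341e-02, -1.73894668e-04]), 'ee_pos': array([ 0.23247504, -0.49784194,  0.20432421]), 'eef_rot': array([ 9.76242046e-01,  2.16680133e-01, -1.49073904e-04, -1.07901015e-03]), 'wrist_force': array([-0.41640863,  0.20038199,  0.22424009]), 'moment': array([-0.01476437,  0.0209706 ,  0.0613275 ]), 'opening': 1.0009338388976003} 0.0188
scene {'fx': 503.5807985099235, 'fy': 503.5807985099235, 'cx': 313.2135043882364, 'cy': 200.52818747577024, 'extrinsics': [[0.8084, 0.5887, 0.0013, -0.3879], [-0.4959, 0.6797, 0.5405, 0.2912], [0.3172, -0.4376, 0.8414, -1.7543], [0.0, 0.0, 0.0, 1.0]]}
scene spatula [(0.95, [321.0, 189.0, 55.0, 53.0])]
scene disc [(0.64, [381.0, 150.0, 34.0, 24.0])]
scene block [(0.79, [380.0, 155.0, 70.0, 61.0]), (0.71, [32
[... 447 characters left out ...]
'extrinsics': [[0.0254, -0.9997, 0.0069, -0.0848], [0.997, 0.0258, 0.0729, -0.5073], [-0.0731, 0.005, 0.9973, -1.5269], [0.0, 0.0, 0.0, 1.0]]}
top spatula [(0.66, [302.0, 192.0, 16.0, 52.0]), (0.34, [411.0, 218.0, 29.0, 34.0])]
top disc [(0.97, [240.0, 171.0, 28.0, 25.0])]
top block [(0.78, [241.0, 173.0, 37.0, 52.0])]
top stand [(0.79, [385.0, 267.0, 37.0, 43.0]), (0.77, [225.0, 119.0, 38.0, 41.0]), (0.72, [405.0, 141.0, 36.0, 40.0]), (0.7, [348.0, 167.0, 25.0, 40.0]), (0.62, [455.0, 184.0, 41.0, 45.0])]
top tin [(0.61, [296.0, 131.0, 23.0, 29.0])]
top tape_roll [(0.6, [192.0, 224.0, 28.0, 22.0])]
top sanding_block [(0.66, [410.0, 218.0, 26.0, 35.0]), (0.26, [299.0, 195.0, 15.0, 54.0])]
0.8
```

View pics/scene0.png

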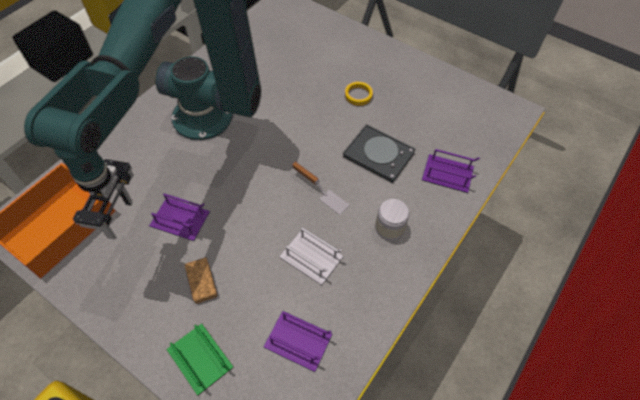

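View pics/top0.png

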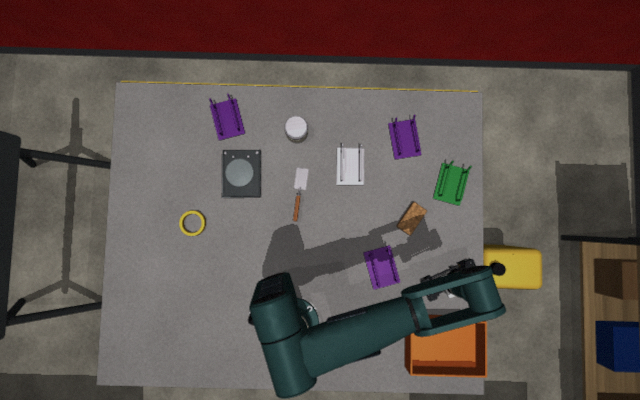

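The stand is the white/aluminium one at scene (312,256), top (349,166). The look-alikes are purple at top (226,118), (404,138) and (382,267), and green at (452,183). The only spatula is at top (300,193), and the disc on its block is at (240,172).

```bash
cat > h.py <<'E'
import numpy as np,cv2
from scipy.spatial.transform import Rotation as R
from bench import ctrl,get_image,camera_info,silhouettes
def cam(c):
    k=camera_info(c);return k
def proj(k,P):
    P=np.atleast_2d(P);E=np.array(k["extrinsics"]);q=P@E[:3,:3].T+E[:3,3]
    return np.c_[k["cx"]+k["fx"]*q[:,0]/-q[:,2],k["cy"]+k["fy"]*-q[:,1]/-q[:,2]]
def ray(k,uv,z):
    uv=np.atleast_2d(np.array(uv,float));E=np.array(k["extrinsics"]);Rm=E[:3,:3];o=-Rm.T@E[:3,3]
    d=np.c_[(uv[:,0]-k["cx"])/k["fx"],-(uv[:,1]-k["cy"])/k["fy"],-np.ones(len(uv))]@Rm
    return o+d*((z-o[2])/d[:,2])[:,None]
def state():
    s=ctrl.sense();return s["ee_pos"],R.from_quat(s["eef_rot"]).as_matrix()
def step(p,M):
    """rotvec and shift in current tool frame to get to pose (p,M)"""
    e,C=state();return np.round(C.T@(p-e)*1000,1),np.round(R.from_matrix(C.T@M).as_rotvec(),4)
E
python3 - <<'E'
from h import *
get_image("top");k=cam("top")
print(k.keys())
def rect(n,z,pick=0,c="top"):
    r=silhouettes(c,n)[pick]["region"].astype(np.uint8)
    cnt=max(cv2.findContours(r,0,1)[0],key=cv2.contourArea)[:,0].astype(float)
    w=ray(k,cnt,z)[:,:2].astype(np.float32)
    (c0,s,a)=cv2.minAreaRect(w);print(n,np.round(c0,3),np.round(s,3),round(a,1))
for n,z in(("spatula",.02),("disc",.026),("block",.02),("tin",.1),("tape_roll",.012),("sanding_block",.03)):rect(n,z)
for r in silhouettes("top","stand"):
    print(r["score"],r["extent"],ray(k,r["extent"][:2],.03))
print("blade,front,handle",ray(k,[(301,179)],.0),ray(k,[(303,169)],0),ray(k,[(296,207)],.04))
e,C=state();print(e,C)
w=cam("wrist");E=np.array(w["extrinsics"]);print(w);print("cam in tool",C.T@(-E[:3,:3].T@E[:3,3]-e),C.T@E[:3,:3].T)
E
```

```text
dict_keys(['fx', 'fy', 'cx', 'cy', 'extrinsics'])
spatula [ 0.57  -0.017] [0.04  0.077] 84.6
disc [0.588 0.229] [0.104 0.106] 47.0
block [0.585 0.221] [0.195 0.155] 2.0
tin [0.747 0.004] [0.087 0.098] 65.3
tape_roll [0.384 0.403] [0.094 0.106] 1.5
sanding_block [ 0.422 -0.453] [0.069 0.121] 55.2
0.94 [347.4, 167.7, 26.7, 41.5] [[ 0.61674511 -0.2014454   0.03      ]]
0.92 [383.9, 266.8, 33.1, 36.4] [[ 0.233551   -0.35034098  0.03      ]]
0.92 [227.3, 117.8, 38.7, 43.1] [[0.8039313  0.27976793 0.03      ]]
0.76 [454.2, 184.0, 40.4, 45.8] [[ 0.56314185 -0.62363643  0.03      ]]
0.57 [404.2, 140.7, 30.3, 38.0] [[ 0.73066819 -0.42488948  0.03      ]]
blade,front,handle [[ 0.57049433 -0.01887338  0.        ]] [[ 0.61109343 -0.02578236  0.        ]] [[ 0.45612672 -0.00364881  0.04      ]]
[ 0.23265562 -0.49839112  0.20552215] [[ 9.06125758e-01  4.23008403e-01  3.11485297e-05]
 [ 4.23008404e-01 -9.06125755e-01 -8.24747114e-05]
 [-6.66301096e-06  8.79085503e-05 -9.99999996e-01]]
{'fx': 281.25771467841463, 'fy': 281.25771467841463, 'cx': 319.7942001534447, 'cy': 196.02550705449994, 'extrinsics': array([[ 4.23059696e-01, -9.06101798e-01, -1.59411764e-04,
        -5.49704973e-01],
       [ 8.68844667e-01,  4.05714228e-01, -2.83733873e-01,
         2.90328648e-02],
       [ 2.57156448e-01,  1.19897862e-01,  9.58903052e-01,
        -3.91628507e-01],
       [ 0.00000000e+00,  0.00000000e+00,  0.00000000e+00,
         1.00000000e+00]])}
cam in tool [ 0.08331689 -0.00024323 -0.17816218] [[ 5.66140512e-05  9.58904951e-01  2.83727495e-01]
 [ 9.99999968e-01 -1.24458958e-04  2.21093348e-04]
 [ 2.47319935e-04  2.83727474e-01 -9.58904927e-01]]
```

```bash
python3 -m pendant '[[0,0,0,0,0,0.1455,0],[0,0,0,0,0,0.1455,0],[0,0,0,0,0,0.1455,0],[18,-41.5,0,0,0,0,0],[18,-41.5,0,0,0,0,0],[18,-41.5,0,0,0,0,0],[18,-41.5,0,0,0,0,0],[18,-41.5,0,0,0,0,0],[18,-41.5,0,0,0,0,0],[18,-41.5,0,0,0,0,0],[18,-41.5,0,0,0,0,0],[18,-41.5,0,0,0,0,0],[18,-41.5,0,0,0,0,0],[18,-41.5,0,0,0,0,0],[18,-41.5,0,0,0,0,0],[0,0,0,0,0,0,0],[0,0,0,0,0,0,0]]'
python3 - <<'E'
from h import *
im=get_image("wrist");k=cam("wrist");cv2.imwrite("pics/w1.png",im[:,:,::-1])
for n in("spatula","disc","block","stand"):
    for r in silhouettes("wrist",n): print(n,round(r["score"],2),np.round(r["extent"]))
print(state())
E
```

```text
time: 3.32
ee_pos: [0.4483, -0.0007, 0.2054]
eef_rot: [1.0, 0.0, -0.0, 0.0]
wrist_force: [0.5, 0.1, 0.1]
opening: 1.0
spatula 0.74 [507.  49. 127.  97.]
disc 0.73 [125.  61.  93. 105.]
disc 0.6 [619. 205.  41.  77.]
block 0.64 [133.  75. 164. 150.]
stand 0.94 [550. 275. 100.  34.]
stand 0.81 [506.  48. 128.  92.]
(array([ 0.44831845, -0.00130175,  0.20555337]), array([[ 9.99998609e-01, -1.65629026e-03,  1.97149351e-04],
       [-1.65624200e-03, -9.99998598e-01, -2.44686472e-04],
       [ 1.97554346e-04,  2.44359604e-04, -9.99999951e-01]]))
```

View pics/w1.png

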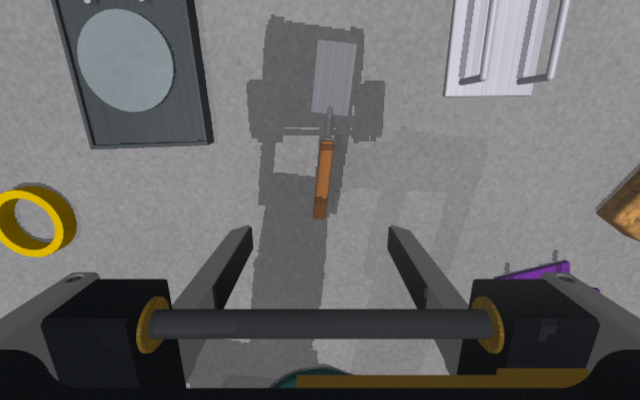

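The wrist view shows the spatula with its blade at (333,77) and handle at (322,180), the block and disc at (125,60), and the white stand at (505,45). I'll measure the spatula from its blade corners and handle.

```bash
python3 - <<'E'
from h import *
k=cam("wrist");im=cv2.imread("pics/w1.png")
b=ray(k,[(318,40),(357,45),(350,114),(312,110)],.002)[:,:2]
print("blade",b.mean(0),np.linalg.norm(b[0]-b[1]),np.linalg.norm(b[1]-b[2]),np.degrees(np.arctan2(*((b[0]+b[1]-b[2]-b[3])[::-1]))))
hsv=cv2.cvtColor(im,cv2.COLOR_BGR2HSV);m=((hsv[...,0]<18)&(hsv[...,1]>120)).astype(np.uint8);m[:,:300]=0;m[:,345:]=0;m[:130]=0;m[225:]=0
c=max(cv2.findContours(m,0,1)[0],key=cv2.contourArea)[:,0]
w=ray(k,c,.045)[:,:2].astype(np.float32);print(cv2.minAreaRect(w),len(c))
# block outer corners at near side, disc
e=ray(k,[(92,149),(213,143)],.02)[:,:2];print("block near corners",e,np.degrees(np.arctan2(*(e[1]-e[0])[::-1])))
E
```

```text
blade [ 0.57304694 -0.01925264] 0.04794278590551389 0.08114354261114559 -5.031346305834475
((0.45070967078208923, -0.004580067470669746), (0.015000802464783192, 0.09910930693149567), 83.7677230834961) 172
block near corners [[0.48736985 0.2917802 ]
 [0.49473004 0.13543704]] -87.30466904375963
```

```bash
python3 -m pendant '[[12,3,25,0,0,0.056,0],[12.7,3,25,0,0,0.056,0],[0,0,40,0,0,0,0],[0,0,40,0,0,0,0],[0,0,34,0,0,0,0],[0,0,20,0,0,0,0],[0,0,0,0,0,0,0],[0,0,0,0,0,0,0]]'
python3 - <<'E'
from h import *
im=get_image("wrist");k=cam("wrist");cv2.imwrite("pics/w2.png",im[:,:,::-1]);print(state())
E
```

```text
time: 4.58
ee_pos: [0.4738, -0.0075, 0.0226]
eef_rot: [0.998, -0.056, 0.001, 0.0]
wrist_force: [0.7, 0.2, 0.4]
opening: 1.002
(array([ 0.47417481, -0.00747554,  0.02295944]), array([[ 9.93701202e-01, -1.12027871e-01,  2.77089875e-03],
       [-1.12026979e-01, -9.93705052e-01, -4.75563072e-04],
       [ 2.80673241e-03,  1.62152180e-04, -9.99996048e-01]]))
```

View pics/w2.png

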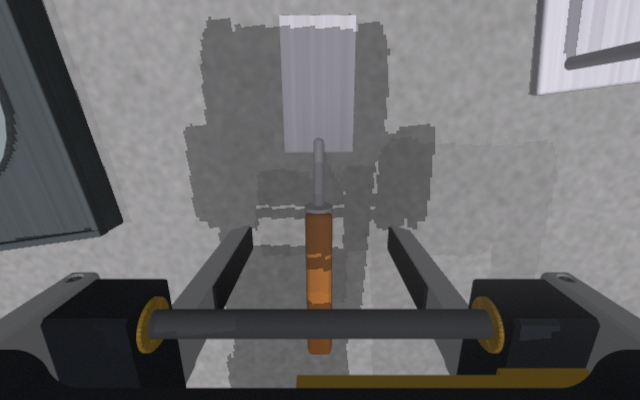

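The handle lies centred between the fingers at (319,260), and the blade (280–356, 15–152) is in line with the tool. Closing now.

```bash
python3 -m pendant '[[0,0,0,0,0,0,1],[0,0,0,0,0,0,1],[0,0,0,0,0,0,1],[0,0,0,0,0,0,1],[0,0,0,0,0,0,1],[0,0,0,0,0,0,1],[0,0,0,0,0,0,1],[0,0,0,0,0,0,1]]' 55
python3 - <<'E'
from h import *
im=get_image("wrist");k=cam("wrist");cv2.imwrite("pics/w3.png",im[:,:,::-1]);e,C=state();print(e,C,ctrl.sense()["wrist_force"])
g=cv2.cvtColor(im,cv2.COLOR_RGB2HSV)
m=((g[...,1]<40)&(g[...,2]>115)).astype(np.uint8)
# blade edges: print intensity transitions at some rows/cols
G=cv2.GaussianBlur(cv2.cvtColor(im,cv2.COLOR_RGB2GRAY),(3,3),0).astype(int)
for r in(50,80,110,140): 
    d=np.diff(G[r,260:380]);print("row",r,[(260+i,int(d[i])) for i in np.argsort(-abs(d))[:5]])
for c in(290,300,335,345):
    d=np.diff(G[5:175,c]);print("col",c,[(5+i,int(d[i])) for i in np.argsort(-abs(d))[:5]])
E
```

```text
time: 5.62
ee_pos: [0.473, -0.007, 0.0214]
eef_rot: [0.998, -0.056, -0.0, 0.0]
wrist_force: [0.8, -0.5, -0.4]
opening: 0.185
[ 0.47302151 -0.00701019  0.02143063] [[ 9.93763431e-01 -1.11508931e-01 -2.57673032e-05]
 [-1.11508930e-01 -9.93763432e-01  8.59781249e-06]
 [-2.65653365e-05 -5.67090722e-06 -1.00000000e+00]] [0.33698335 0.42378786 0.31555316]
row 50 [(np.int64(355), -17), (np.int64(356), -15), (np.int64(280), 14), (np.int64(281), 10), (np.int64(354), -6)]
row 80 [(np.int64(354), -15), (np.int64(355), -14), (np.int64(281), 13), (np.int64(282), 11), (np.int64(280), 5)]
row 110 [(np.int64(354), -15), (np.int64(283), 12), (np.int64(353), -12), (np.int64(282), 11), (np.int64(284), 6)]
row 140 [(np.int64(353), -15), (np.int64(313), -14), (np.int64(324), 12), (np.int64(352), -12), (np.int64(284), 9)]
col 290 [(np.int64(26), -24), (np.int64(25), -21), (np.int64(12), 18), (np.int64(11), 15), (np.int64(150), -11)]
col 300 [(np.int64(24), -22), (np.int64(12), 17), (np.int64(23), -15), (np.int64(11), 14), (np.int64(25), -14)]
col 335 [(np.int64(11), 17), (np.int64(12), 16), (np.int64(27), -14), (np.int64(28), -12), (np.int64(150), -10)]
col 345 [(np.int64(26), -23), (np.int64(25), -20), (np.int64(12), 17), (np.int64(11), 16), (np.int64(27), -10)]
```

```bash
python3 - <<'E'
from h import *
k=cam("wrist");e,C=state()
b=ray(k,[(278.6,12.3),(357.8,12.3),(353,150.5),(285,150.5)],.002)
t=(b-e)@C*1000;print(np.round(t,1),t.mean(0))
d=(t[0]+t[1]-t[2]-t[3])/2;print("len",np.linalg.norm(d),"yaw in tool deg",np.degrees(np.arctan2(d[1],d[0])))
E
python3 -m pendant '[[0,0,-20,0,0,0,1],[0,0,-30,0,0,0,1],[0,0,-40,0,0,0,1],[0,0,-20,0,0,0,1],[0,0,0,0,0,0,1]]'
python3 - <<'E'
from h import *
im=get_image("wrist");k=cam("wrist");e,C=state();print(e,ctrl.sense()["wrist_force"])
G=cv2.GaussianBlur(cv2.cvtColor(im,cv2.COLOR_RGB2GRAY),(3,3),0).astype(int)
for c in(290,300,335,345):
    d=np.diff(G[3:175,c]);print("col",c,[(3+int(i),int(d[i])) for i in np.argsort(-abs(d))[:6]])
cv2.imwrite("pics/w4.png",im[:,:,::-1])
E
```

```text
[[142.3 -25.7  19.4]
 [142.3  22.9  19.4]
 [ 57.8  22.8  19.4]
 [ 57.8 -24.8  19.4]] [100.07543898  -1.19831686  19.42797586]
len 84.46046085372636 yaw in tool deg -0.2913247817377303
time: 6.3
ee_pos: [0.4741, -0.0072, 0.133]
eef_rot: [0.998, -0.056, 0.002, 0.0]
wrist_force: [-0.4, -0.0, -2.2]
opening: 0.168
[ 0.47299275 -0.00700719  0.13132147] [ 0.81626423  0.15130298 -2.02757422]
col 290 [(26, -23), (25, -20), (12, 16), (165, 16), (164, 16), (150, -11)]
col 300 [(28, -22), (27, -19), (165, 17), (12, 14), (166, 14), (151, -11)]
col 335 [(28, -22), (27, -21), (12, 16), (11, 13), (150, -13), (151, -10)]
col 345 [(30, -22), (29, -20), (12, 18), (11, 14), (150, -13), (151, -10)]
```

```bash
python3 -m pendant '[[12.8,-20,-35,0,0,0,1],[12.9,-20.1,-35,0,0,0,1],[0,0,0,0,0,-0.155,1],[0,0,0,0,0,0,1],[0,0,0,0,0,0,1]]'
python3 - <<'E'
from h import *
im=get_image("wrist");k=cam("wrist");e,C=state();print(e,C)
np.savez("w5.npz",**{a:np.array(b) for a,b in k.items()},e=e,C=C)
cv2.imwrite("pics/w5.png",im[:,:,::-1])
o=cv2.resize(im[0:220,60:330],None,fx=2.9,fy=2.7,interpolation=cv2.INTER_CUBIC);cv2.imwrite("pics/w5c.png",o[:,:,::-1])
for n in("disc","block"):
  for r in silhouettes("wrist",n):
    print(n,r["score"],np.round(r["extent"],1))
    if n=="disc" and r["score"]>.5:
        c=max(cv2.findContours(r["region"].astype(np.uint8),0,1)[0],key=cv2.contourArea)[:,0].astype(float)
        for z in(.022,.026):
            w=ray(k,c,z)[:,:2].astype(np.float32);print(cv2.fitEllipse(w))
E
```

```text
time: 6.98
ee_pos: [0.502, 0.0298, 0.1994]
eef_rot: [1.0, 0.02, -0.002, -0.0]
wrist_force: [-0.5, 0.1, -1.5]
opening: 0.166
[0.50216942 0.02981007 0.19974458] [[ 9.99144554e-01  4.12314753e-02 -3.18210082e-03]
 [ 4.12317115e-02 -9.99149611e-01  8.65479761e-06]
 [-3.17903795e-03 -1.39850857e-04 -9.99994937e-01]]
disc 0.58 [156.6 101.9  91.2 101.5]
((0.5873557925224304, 0.22830039262771606), (0.10964996367692947, 0.11067167669534683), 22.116920471191406)
((0.5873385667800903, 0.22611016035079956), (0.10841675847768784, 0.10942697525024414), 22.11680030822754)
block 0.8 [159.8  98.5 154.2 167.9]
```

View pics/w5c.png

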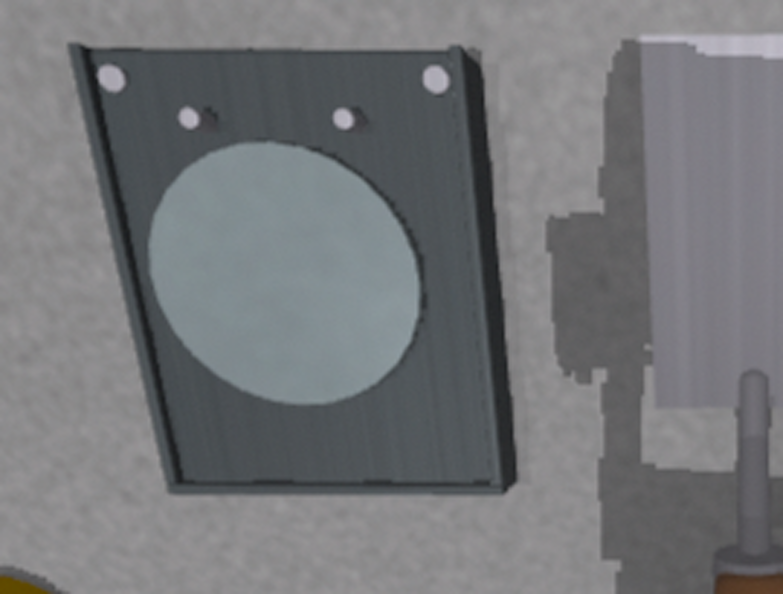

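The block crop shows the lip's near corners at crop (169,493) and (502,492), the far corners at (69,44) and (452,47), and the peg tops at (189,118) and (343,118). The disc is about 8 mm short of the pegs. I'll fit the block pose and height.

```bash
python3 - <<'E'
from h import *
from scipy.optimize import least_squares
k=dict(np.load("w5.npz"))
pt=np.array([(169,493),(502,492),(69,44),(452,47),(189,118),(343,118),(516,486),(478,55)],float)
uv=np.c_[60+pt[:,0]/2.9,pt[:,1]/2.7]-.3
def model(p):
    x,y,a,H=p;L=[(-.11,.075,H+.005),(-.11,-.075,H+.005),(.08,.075,H+.005),(.08,-.075,H+.005),(.051,.0295,H+.012),(.051,-.0295,H+.012),(-.11,-.075,0),(.08,-.075,0)]
    L=np.array(L);c,s=np.cos(a),np.sin(a);return np.c_[x+c*L[:,0]-s*L[:,1],y+s*L[:,0]+c*L[:,1],L[:,2]]
r=least_squares(lambda p:(proj(k,model(p))-uv).ravel(),[.59,.22,.04,.02]);print(r.x,np.degrees(r.x[2]));print(np.round(r.fun.reshape(-1,2),1))
x,y,a,H=r.x
print("tool yaw",np.degrees(np.arctan2(k["C"][1,0],k["C"][0,0])))
# disc outline in block frame
get_image("wrist");s=silhouettes("wrist","disc")[0]
c=max(cv2.findContours(s["region"].astype(np.uint8),0,1)[0],key=cv2.contourArea)[:,0].astype(float)
w=cv2.fitEllipse(ray(k,c,H+.006)[:,:2].astype(np.float32));d=np.array(w[0])-[x,y];print("disc",w,"block frame",np.cos(a)*d[0]+np.sin(a)*d[1],-np.sin(a)*d[0]+np.cos(a)*d[1])
E
```

```text
[0.60008532 0.22314528 0.04214334 0.01526272] 2.4146354593909125
[[ 0.2 -0.2]
 [ 0.1  0.1]
 [-0.5  0.2]
 [ 2.  -1.1]
 [-0.1  0.3]
 [-0.5  0.2]
 [-0.4 -1.2]
 [-0.9  1.6]]
tool yaw 2.3630848828845794
disc ((0.586755096912384, 0.22813034057617188), (0.10949353873729706, 0.11150931566953659), 174.40277099609375) block frame -0.013108359667123166 0.005542245753208906
```

```bash
python3 -m pendant '[[-21.3,-37.5,0,0,0,0,1],[-21.3,-37.5,0,0,0,0,1],[-21.3,-37.5,0,0,0,0,1],[-21.3,-37.5,0,0,0,0,1],[-21.3,-37.5,0,0,0,0,1],[0,0,0,0,-0.1135,0,1],[0,0,0,0,-0.1135,0,1],[0,0,0,0,0,0,1],[0,0,0,0,0,0,1]]'
cat >> h.py <<'E'
B=np.array([.600,.2217]);YAW=np.radians(2.41);TIP=np.array([.1426,0,.0214])
def tipinfo():
    s=ctrl.sense();e,C=s["ee_pos"],R.from_quat(s["eef_rot"]).as_matrix();t=e+C@TIP;d=t[:2]-B;c,q=np.cos(YAW),np.sin(YAW)
    print("t%.2f tip block x %.1f y %.1f z %.1f | tilt %.2f yaw %.2f roll %.2f | F"%(s["time"],*(1e3*np.array([c*d[0]+q*d[1],-q*d[0]+c*d[1],t[2]])),np.degrees(np.arcsin(-C[2,0])),np.degrees(np.arctan2(C[1,0],C[0,0])),np.degrees(np.arcsin(C[2,1]))),np.round(s["wrist_force"],1),np.round(s["opening"],3))
def goto(x,y,z,tilt):
    """mm/deg tip target in block frame -> tool shift then rotvec (shift in current axes; rotation then about TCP)"""
    t=np.radians(tilt);M=R.from_euler("z",YAW).as_matrix()@np.array([[np.cos(t),0,-np.sin(t)],[0,-1,0],[-np.sin(t),0,-np.cos(t)]])
    c,q=np.cos(YAW),np.sin(YAW);T=np.array([B[0]+(c*x-q*y)/1e3,B[1]+(q*x+c*y)/1e3,z/1e3]);print((x,y,z,tilt),*step(T-M@TIP,M))
E
python3 -c "
from h import *
tipinfo();goto(-78,0,40,13)"
```

```text
time: 8.35
ee_pos: [0.3885, 0.2126, 0.2015]
eef_rot: [0.993, 0.021, -0.113, 0.002]
wrist_force: [-0.2, 0.0, -1.1]
opening: 0.17
t8.35 tip block x -77.5 y -0.2 z 148.7 | tilt 12.93 yaw 2.45 roll 0.01 | F [-0.2  0.  -1.1] 0.17
(-78, 0, 40, 13) [ 23.9  -0.3 105.9] [ 0.0003 -0.0012  0.0007]
```

```bash
python3 -m pendant '[[6,0,26.5,0,0,0,1],[6,0,26.5,0,0,0,1],[6,0,26.5,0,0,0,1],[6,0,26.5,0,0,0,1],[0,0,0,0,0,0,1],[0,0,0,0,0,0,1]]'
python3 - <<'E'
from h import *
tipinfo();im=get_image("wrist");cv2.imwrite("pics/w6.png",im[:,:,::-1])
im=get_image("scene");cv2.imwrite("pics/s6.png",cv2.resize(im[90:240,270:470],None,fx=4,fy=4,interpolation=2)[:,:,::-1])
E
```

```text
time: 9.1
ee_pos: [0.3885, 0.2129, 0.0943]
eef_rot: [0.993, 0.022, -0.112, 0.002]
wrist_force: [0.7, 0.0, -0.5]
opening: 0.165
t9.10 tip block x -77.4 y 0.3 z 41.8 | tilt 12.84 yaw 2.50 roll -0.04 | F [ 0.7  0.  -0.5] 0.165
```

View pics/w6.png

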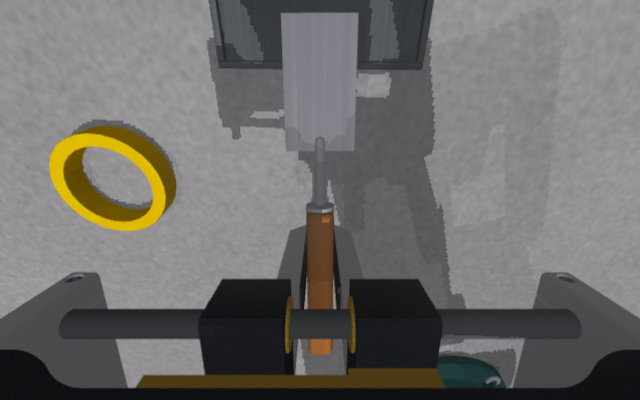

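```bash
python3 - <<'E'
from h import *
im=cv2.imread("pics/w6.png");k=cam("wrist");e,C=state()
G=cv2.GaussianBlur(cv2.cvtColor(im,cv2.COLOR_BGR2GRAY),(3,3),0).astype(int)
for r in(15,30,45,60):
    d=np.diff(G[r,190:460]);i=[190+int(j) for j in np.argsort(-abs(d))[:14]];print(r,sorted(i))
for u in((217,67),(424,67),(280,13),(357.5,13)):
    for z in((.021,) if u[1]>20 else (.044,)): print(u,np.round((ray(k,[u],z)-e)@C*1000,1))
E
```

```text
15 [209, 210, 216, 217, 219, 279, 280, 281, 357, 358, 370, 430, 431, 432]
30 [212, 213, 218, 219, 222, 280, 281, 356, 357, 358, 369, 427, 428, 429]
45 [206, 207, 221, 259, 280, 281, 282, 356, 357, 358, 425, 426, 430, 431]
60 [208, 209, 216, 217, 281, 282, 355, 356, 357, 381, 422, 423, 429, 430]
(217, 67) [[116.  -76.7  49.2]]
(424, 67) [[116.   76.9  49. ]]
(280, 13) [[142.3 -24.9  19.6]]
(357.5, 13) [[142.2  22.8  19.6]]
```

View pics/s6.png

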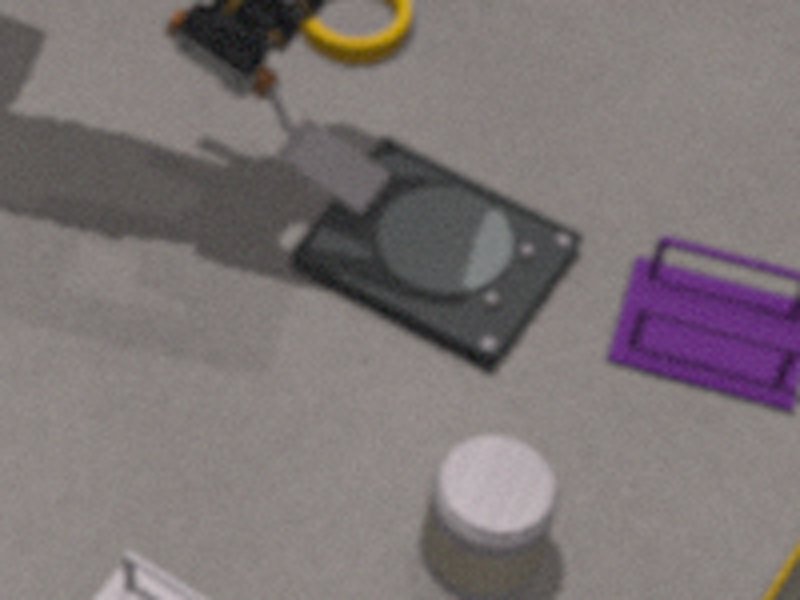

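```bash
sed -i 's/\.600,\.2217/.600,.2208/' h.py
python3 -m pendant '[[1.7,0.6,7.5,0,0,0,1],[1.7,0.6,7.5,0,0,0,1],[0,0,0,0,0,0,1],[0,0,0,0,0,0,1]]' | grep -E "force"; python3 -c "from h import *;tipinfo()"
for i in 1 2 ; do python3 -m pendant '[[0.22,0,0.97,0,0,0,1],[0,0,0,0,0,0,1]]'| grep force; python3 -c "from h import *;tipinfo()"; done
```

```text
wrist_force: [0.1, -0.4, -1.0]
t9.70 tip block x -78.1 y -0.3 z 24.2 | tilt 13.03 yaw 2.47 roll 0.01 | F [ 0.1 -0.4 -1. ] 0.167
wrist_force: [-0.9, -0.2, -1.3]
t9.95 tip block x -77.9 y -0.2 z 23.5 | tilt 13.00 yaw 2.48 roll 0.00 | F [-0.9 -0.2 -1.3] 0.166
wrist_force: [-0.5, -0.3, -1.5]
t10.20 tip block x -78.1 y -0.3 z 22.4 | tilt 13.01 yaw 2.48 roll 0.01 | F [-0.5 -0.3 -1.5] 0.166
```

```bash

for i in 1 2 3 ; do python3 -m pendant '[[0.22,0,0.97,0,0,0,1],[0,0,0,0,0,0,1]]'| grep force; python3 -c "from h import *;tipinfo()"; done
```

```text
wrist_force: [-0.1, 0.2, -1.1]
t10.45 tip block x -78.1 y -0.3 z 21.3 | tilt 13.02 yaw 2.48 roll 0.01 | F [-0.1  0.2 -1.1] 0.165
wrist_force: [0.0, 0.2, -2.2]
t10.70 tip block x -78.1 y -0.3 z 20.3 | tilt 13.02 yaw 2.48 roll 0.01 | F [ 0.   0.2 -2.2] 0.166
wrist_force: [-0.5, -0.1, -1.0]
t10.95 tip block x -78.0 y -0.2 z 19.6 | tilt 12.99 yaw 2.48 roll 0.00 | F [-0.5 -0.1 -1. ] 0.161
```

```bash

for i in 1 2 ; do python3 -m pendant '[[0.22,0,0.97,0,0,0,1],[0,0,0,0,0,0,1]]'| grep force; python3 -c "from h import *;tipinfo()"; done
```

```text
wrist_force: [-1.5, -1.1, 1.6]
t11.20 tip block x -78.1 y -0.2 z 19.0 | tilt 13.00 yaw 2.49 roll -0.01 | F [-1.5 -1.1  1.6] 0.163
wrist_force: [-4.6, -1.1, 7.0]
t11.45 tip block x -78.2 y -0.1 z 18.3 | tilt 13.01 yaw 2.50 roll -0.01 | F [-4.6 -1.1  7. ] 0.171
```

```bash
cat >> h.py <<'E'
def pose(x,y,z,tilt):
    t=np.radians(tilt);M=R.from_euler("z",YAW).as_matrix()@np.array([[np.cos(t),0,-np.sin(t)],[0,-1,0],[-np.sin(t),0,-np.cos(t)]])
    c,q=np.cos(YAW),np.sin(YAW);return np.array([B[0]+(c*x-q*y)/1e3,B[1]+(q*x+c*y)/1e3,z/1e3])-M@TIP,M
def chain(W):
    P=[pose(*w) for w in W]
    for (p,M),(q,N),w in zip(P,P[1:],W[1:]): print(w,np.round(M.T@(q-p)*1e3,2),np.round(R.from_matrix(M.T@N).as_rotvec(),4))
E
python3 -c "
from h import *
chain([(-78,-.2,17.3,13),(-76,0,19.2,13)]+[(x,0,19.2,t) for x,t in zip(range(-70,-9,6),(12,11,10,9,8.2,7.5,6.8,6.2,5.5,5,4.5))])"
```

```text
(-76, 0, 19.2, 13) [ 1.52 -0.2  -2.3 ] [0. 0. 0.]
(-70, 0, 19.2, 12) [5.49 0.   1.14] [ 0.      0.0175 -0.    ]
(-64, 0, 19.2, 11) [ 5.52 -0.    1.24] [0.     0.0175 0.    ]
(-58, 0, 19.2, 10) [5.54 0.   1.35] [-0.      0.0175  0.    ]
(-52, 0, 19.2, 9) [5.56 0.   1.45] [-0.      0.0175  0.    ]
(-46, 0, 19.2, 8.2) [ 5.64 -0.    1.05] [ 0.     0.014 -0.   ]
(-40, 0, 19.2, 7.5) [5.69 0.   0.89] [-0.      0.0122 -0.    ]
(-34, 0, 19.2, 6.8) [5.7  0.   0.96] [0.     0.0122 0.    ]
(-28, 0, 19.2, 6.2) [ 5.74 -0.    0.78] [-0.      0.0105  0.    ]
(-22, 0, 19.2, 5.5) [5.71 0.   1.1 ] [ 0.      0.0122 -0.    ]
(-16, 0, 19.2, 5) [ 5.79 -0.    0.67] [ 0.      0.0087 -0.    ]
(-10, 0, 19.2, 4.5) [5.8  0.   0.72] [-0.      0.0087  0.    ]
```

```bash
python3 -m pendant '[[1.5,-0.2,-2.3,0,0,0,1],[2.75,0,0.57,0,0.00875,0,1],[2.75,0,0.57,0,0.00875,0,1],[2.76,0,0.62,0,0.00875,0,1],[2.76,0,0.62,0,0.00875,0,1],[2.77,0,0.67,0,0.00875,0,1],[2.77,0,0.67,0,0.00875,0,1],[0,0,0,0,0,0,1]]'|grep -E "force"; python3 -c "from h import *;tipinfo()"
python3 -m pendant '[[2.78,0,0.72,0,0.00875,0,1],[2.78,0,0.72,0,0.00875,0,1],[2.82,0,0.52,0,0.007,0,1],[2.82,0,0.52,0,0.007,0,1],[0,0,0,0,0,0,1]]'|grep -E "force"; python3 - <<'E'
from h import *
tipinfo();im=get_image("wrist");cv2.imwrite("pics/w7.png",cv2.resize(im[0:170,190:460],None,fx=2.9,fy=2.9)[:,:,::-1])
E
```

```text
wrist_force: [-1.6, -0.2, 1.2]
t12.45 tip block x -57.9 y -0.1 z 19.4 | tilt 9.98 yaw 2.48 roll 0.01 | F [-1.6 -0.2  1.2] 0.166
wrist_force: [-0.7, -0.3, -1.4]
t13.07 tip block x -45.5 y -0.1 z 19.5 | tilt 8.14 yaw 2.48 roll 0.01 | F [-0.7 -0.3 -1.4] 0.168
```

View pics/w7.png

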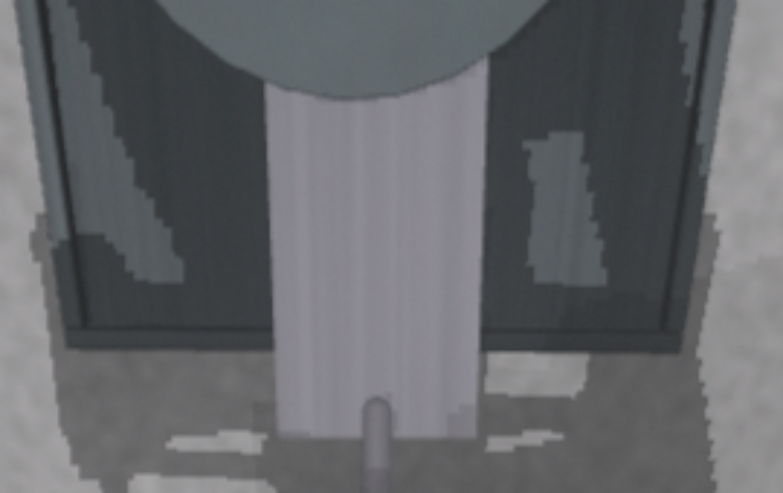

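The blade (crop cols 270–485) is well centred in the block and its edge is under the disc's near rim at (375,95). The disc is still about 7 mm to the left. I'll continue sliding in.

```bash
python3 -m pendant '[[2.85,0,0.45,0,0.0061,0,1],[2.85,0,0.45,0,0.0061,0,1],[2.85,0,0.48,0,0.0061,0,1],[2.85,0,0.48,0,0.0061,0,1],[2.87,0,0.4,0,0.0052,0,1],[2.87,0,0.4,0,0.0052,0,1],[0,0,0,0,0,0,1]]'|grep -E "force"; python3 -c "from h import *;tipinfo()"
python3 -m pendant '[[2.86,0,0.55,0,0.0061,0,1],[2.86,0,0.55,0,0.0061,0,1],[2.9,0,0.33,0,0.0044,0,1],[2.9,0,0.33,0,0.0044,0,1],[2.9,0,0.36,0,0.0044,0,1],[2.9,0,0.36,0,0.0044,0,1],[0,0,0,0,0,0,1]]'|grep -E "force"; python3 - <<'E'
from h import *
tipinfo();im=get_image("wrist");cv2.imwrite("pics/w8.png",cv2.resize(im[0:170,190:460],None,fx=2.9,fy=2.9)[:,:,::-1])
im=get_image("scene");cv2.imwrite("pics/s8.png",cv2.resize(im[90:210,300:460],None,fx=5,fy=5,interpolation=2)[:,:,::-1])
chain([(-10,0,19.2,4.5),(-2,0,19.2,4),(6,0,19.2,3.2),(14,0,19.2,2.4),(22,0,19.3,1.6),(30,0,19.3,1),(38,0,19.3,0.5),(43,0,19.4,0)])
E
```

```text
wrist_force: [-0.1, 0.2, -0.2]
t14.00 tip block x -27.5 y -0.0 z 19.6 | tilt 6.14 yaw 2.48 roll 0.00 | F [-0.1  0.2 -0.2] 0.168
wrist_force: [0.2, 0.5, -1.2]
t14.88 tip block x -9.4 y 0.0 z 19.7 | tilt 4.44 yaw 2.48 roll 0.00 | F [ 0.2  0.5 -1.2] 0.167
(-2, 0, 19.2, 4) [ 7.79 -0.    0.62] [0.     0.0087 0.    ]
(6, 0, 19.2, 3.2) [7.7  0.   1.44] [ 0.     0.014 -0.   ]
(14, 0, 19.2, 2.4) [ 7.7  -0.    1.55] [-0.     0.014  0.   ]
(22, 0, 19.3, 1.6) [7.7  0.   1.56] [ 0.     0.014 -0.   ]
(30, 0, 19.3, 1) [7.78 0.   1.27] [-0.      0.0105 -0.    ]
(38, 0, 19.3, 0.5) [ 7.82 -0.    1.11] [0.     0.0087 0.    ]
(43, 0, 19.4, 0) [ 4.82 -0.    1.1 ] [0.     0.0087 0.    ]
```

View pics/s8.png

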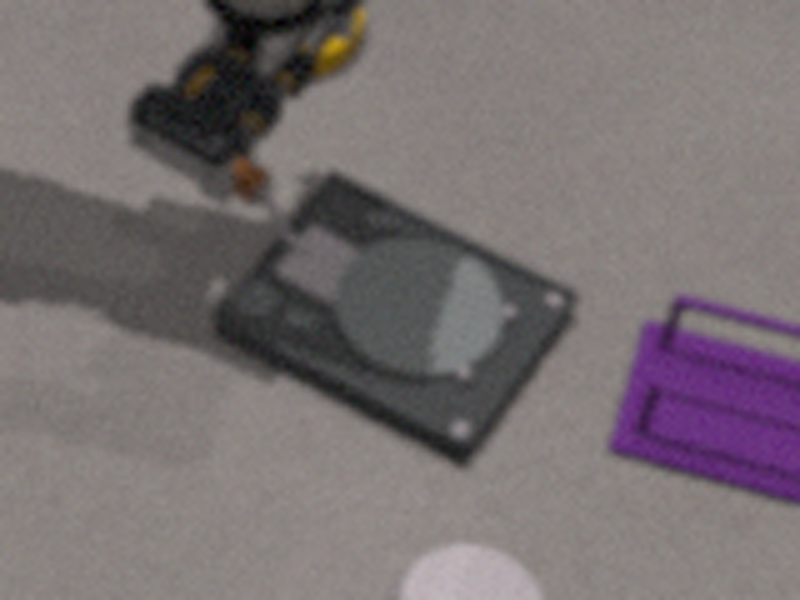

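The disc is now against both pegs (462,370) and (508,312), with the blade part way under it. I'll slide it fully under.

```bash
python3 -m pendant '[[3.9,0,0.31,0,0.0044,0,1],[3.9,0,0.31,0,0.0044,0,1],[3.85,0,0.72,0,0.007,0,1],[3.85,0,0.72,0,0.007,0,1],[3.85,0,0.77,0,0.007,0,1],[3.85,0,0.77,0,0.007,0,1],[3.85,0,0.78,0,0.007,0,1],[3.85,0,0.78,0,0.007,0,1],[0,0,0,0,0,0,1]]'|grep -E "force"; python3 -c "from h import *;tipinfo()"
python3 -m pendant '[[3.9,0,0.63,0,0.0052,0,1],[3.9,0,0.63,0,0.0052,0,1],[3.9,0,0.55,0,0.0044,0,1],[3.9,0,0.55,0,0.0044,0,1],[4,0,1,0,0.0087,0,1],[0,0,0,0,0,0,1],[0,0,0,0,0,0,1]]'|grep -E "force"; python3 - <<'E'
from h import *
tipinfo();im=get_image("wrist");cv2.imwrite("pics/w9.png",im[0:230,190:460,::-1])
im2=get_image("scene")[110:200,320:440]
a=cv2.resize(im[0:200,200:440],(400,333));b=cv2.resize(im2,(400,333),interpolation=2);cv2.imwrite("pics/c9.png",np.hstack([a,b])[:,:,::-1])
E
```

```text
wrist_force: [-2.2, -0.4, -0.2]
t16.10 tip block x 22.2 y 0.1 z 19.7 | tilt 1.57 yaw 2.49 roll -0.00 | F [-2.2 -0.4 -0.2] 0.165
wrist_force: [-8.1, -0.9, 4.7]
t16.98 tip block x 40.1 y 0.2 z 19.3 | tilt 0.25 yaw 2.50 roll 0.02 | F [-8.1 -0.9  4.7] 0.165
```

View pics/c9.png

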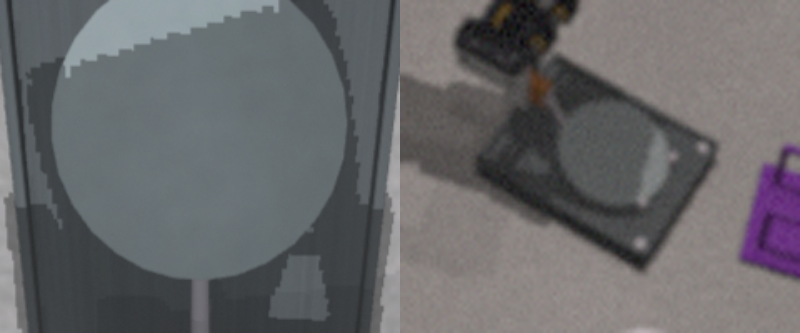

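```bash
python3 -m pendant '[[-1,0,-0.5,0,0,0,1],[-0.5,0,-2,0,0,0,1],[0,0,-2,0,0,0,1],[0,0,-2,0,0,0,1],[0,0,-3,0,0,0,1],[0,0,-4,0,0,0,1],[0,0,-5,0,0,0,1],[0,0,-5,0,0,0,1],[0,0,-5,0,0,0,1],[0,0,-5,0,0,0,1],[0,0,-4,0,0,0,1],[0,0,-2,0,0,0,1],[0,0,0,0,0,0,1]]'; python3 - <<'E'
from h import *
tipinfo();im=get_image("wrist");k=cam("wrist");cv2.imwrite("pics/w10.png",im[:,:,::-1]);e,C=state()
for r in silhouettes("wrist","disc"):
    print(r["score"],np.round(r["extent"]))
    c=max(cv2.findContours(r["region"].astype(np.uint8),0,1)[0],key=cv2.contourArea)[:,0].astype(float)
    c=c[c[:,1]>2]; z=e[2]-.0214+.007
    w=((ray(k,c,z)-e)@C*1e3)[:,:2].astype(np.float32);print("disc in tool",cv2.fitEllipse(w))
E
```

```text
time: 18.7
ee_pos: [0.4983, 0.2165, 0.0811]
eef_rot: [1.0, 0.022, 0.0, -0.0]
wrist_force: [-0.4, -0.5, -2.9]
opening: 0.166
t18.70 tip block x 40.9 y 0.1 z 59.8 | tilt -0.03 yaw 2.48 roll 0.00 | F [-0.4 -0.5 -2.9] 0.166
0.58 [319.  86. 180. 170.]
disc in tool ((101.56939697265625, -1.1420997381210327), (108.85181427001953, 111.50682067871094), 174.18373107910156)
```

```bash
python3 -m pendant '[[0,0,-8,0,0,0,1],[0,4,-18,0,0,0,1],[0,10,-25,0,0,0,1],[0,16,-25,0,0,0,1],[0,22,-20,0,0,0,1],[0,26,-14,0,0,0,1],[0,28,-8,0,0,0,1],[0,28,-2,0,0,0,1],[0,28,0,0,0,0,1],[0,26,0,0,0,0,1],[0,22,0,0,0,0,1],[0,16,0,0,0,0,1],[0,8,0,0,0,0,1],[0,3,0,0,0,0,1],[0,0,0,0,0,0,1],[0,0,0,0,0,0,1]]'; python3 - <<'E'
from h import *
im=get_image("wrist");k=cam("wrist");cv2.imwrite("pics/w11.png",im[:,:,::-1]);e,C=state();print(e)
np.savez("w11.npz",**{a:np.array(b) for a,b in k.items()},e=e,C=C)
for n in("disc","stand"):
  for r in silhouettes("wrist",n):
    print(n,r["score"],np.round(r["extent"]))
    if n=="disc":
        c=max(cv2.findContours(r["region"].astype(np.uint8),0,1)[0],key=cv2.contourArea)[:,0].astype(float)
        c=c[c[:,1]>2]; z=e[2]-.0214+.007
        w=((ray(k,c,z)-e)@C*1e3)[:,:2].astype(np.float32);print("disc in tool",cv2.fitEllipse(w))
cv2.imwrite("pics/w11c.png",cv2.resize(im[0:225,390:640],None,fx=3,fy=2.6,interpolation=2)[:,:,::-1])
E
```

```text
time: 20.8
ee_pos: [0.5085, -0.0198, 0.201]
eef_rot: [1.0, 0.022, 0.0, -0.0]
wrist_force: [-0.4, -0.6, -4.5]
opening: 0.165
[ 0.50844653 -0.01979676  0.20093992]
disc 0.95 [318.  83. 176. 165.]
disc in tool ((103.51553344726562, -1.670129418373108), (108.46726989746094, 110.54719543457031), 179.90457153320312)
stand 0.88 [632.  34.  14.  67.]
stand 0.78 [500.  76. 148. 153.]
stand 0.6 [505. 347.  58.  81.]
```

View pics/w11c.png

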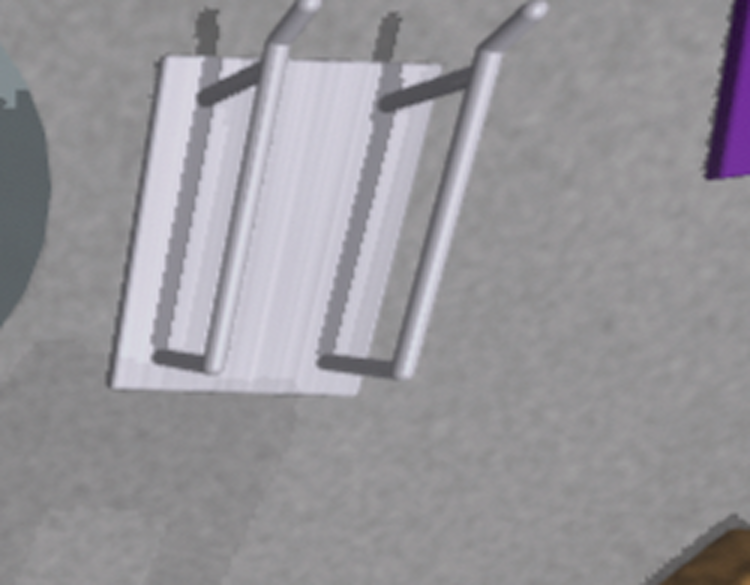

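The stand crop shows the base corners at (163,57), (440,65), (357,394) and (112,386), and both rail near ends at (213,368) and (403,372). The uprights are at the far end and the −x end is open. I'll fit the pose.

```bash
python3 - <<'E'
from h import *
from scipy.optimize import least_squares
k=dict(np.load("w11.npz"))
pt=np.array([(163,57),(440,65),(357,394),(112,386),(213,369),(403,374),(160,357),(325,362),(205,98),(385,102)],float)
uv=np.c_[390+pt[:,0]/3,pt[:,1]/2.6]-.3
L=np.array([(75,55,8),(75,-55,8),(-75,-55,8),(-75,55,8),(-62,36,56),(-62,-36,56),(-58,36,8),(-58,-36,8),(58,36,8),(58,-36,8)])/1e3
def model(p):
    x,y,a=p;c,s=np.cos(a),np.sin(a);return np.c_[x+c*L[:,0]-s*L[:,1],y+s*L[:,0]+c*L[:,1],L[:,2]]
r=least_squares(lambda p:(proj(k,model(p))-uv).ravel(),[.61,-.2,.0]);print(r.x,np.degrees(r.x[2]));print(np.round(r.fun.reshape(-1,2),1))
E
```

```text
[ 0.62730792 -0.21115886  0.01849706] 1.0598032025381339
[[-0.3 -1.8]
 [ 1.6 -2.1]
 [ 1.2  0.7]
 [-0.6  1.6]
 [-0.7  2.3]
 [-0.9  2.1]
 [-0.2 -0.1]
 [ 0.1 -0.6]
 [-0.4 -0.7]
 [ 0.3 -0.5]]
```

```bash
python3 -m pendant '[[0,5,0,0,0,0,1],[1,14,0,0,0,0.006,1],[1,22,-0,0,0,0.006,1],[1,27,0,0,0,0.006,1],[1,29,4,0,0,0.006,1],[1,29,8,0,0,0,1],[1,26,10,0,0,0,1],[1,20,14,0,0,0,1],[0.6,14,14,0,0,0,1],[0,7,11,0,0,0,1],[0,2.5,7,0,0,0,1],[0,0,3,0,0,0,1],[0,0,0,0,0,0,1],[0,0,0,0,0,0,1]]'; python3 - <<'E'
from h import *
im=get_image("wrist");k=cam("wrist");cv2.imwrite("pics/w12.png",im[:,:,::-1]);e,C=state();print(e,np.degrees(np.arctan2(C[1,0],C[0,0])))
np.savez("w12.npz",**{a:np.array(b) for a,b in k.items()},e=e,C=C)
for n in("disc",):
  for r in silhouettes("wrist",n):
    print(n,r["score"],np.round(r["extent"]))
    c=max(cv2.findContours(r["region"].astype(np.uint8),0,1)[0],key=cv2.contourArea)[:,0].astype(float)
    c=c[c[:,1]>2]; z=e[2]-.0214+.007
    w=((ray(k,c,z)-e)@C*1e3)[:,:2].astype(np.float32);print("disc in tool",cv2.fitEllipse(w))
# predicted pixels of stand: near base corners, rail ends
S=np.array([.627,-.213]);a=np.radians(1.06)
for P in((-.075,.055,.008),(-.075,-.055,.008),(-.062,.036,.056),(-.062,-.036,.056)):
    q=[S[0]+np.cos(a)*P[0]-np.sin(a)*P[1],S[1]+np.sin(a)*P[0]+np.cos(a)*P[1],P[2]];print(P,np.round(proj(k,q),1))
cv2.imwrite("pics/w12c.png",cv2.resize(im[0:210,170:470],None,fx=2.6,fy=2.6,interpolation=2)[:,:,::-1])
E
```

```text
time: 22.7
ee_pos: [0.5216, -0.2153, 0.1308]
eef_rot: [1.0, 0.01, 0.001, 0.0]
wrist_force: [0.6, -0.3, -2.8]
opening: 0.164
[ 0.52161646 -0.21537872  0.13075577] 1.1398825810459512
disc 0.93 [317.  82. 177. 165.]
disc in tool ((104.06858825683594, -1.9401129484176636), (109.2308120727539, 110.91712188720703), 4.525364398956299)
(-0.075, 0.055, 0.008) [[268.8 163.9]]
(-0.075, -0.055, 0.008) [[370.7 164. ]]
(-0.062, 0.036, 0.056) [[279.9 158.8]]
(-0.062, -0.036, 0.056) [[359.7 158.9]]
```

View pics/w12c.png

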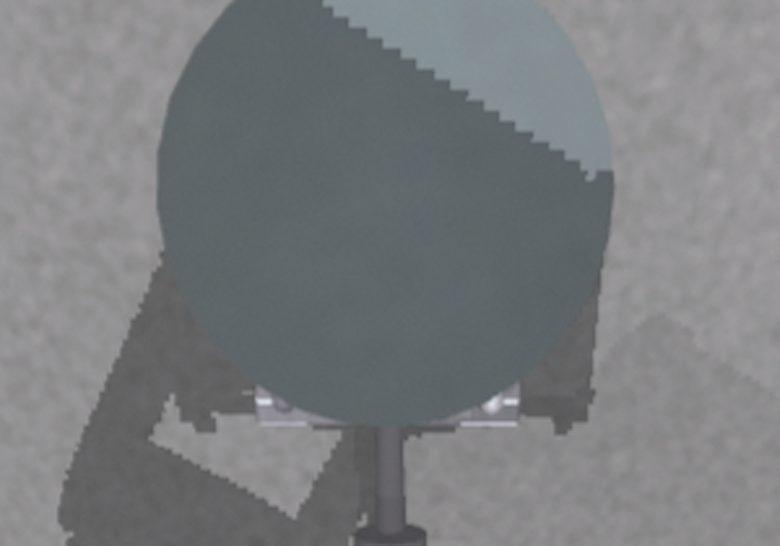

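The disc lies on the blade above the stand's rails. The base near edge is at crop rows ~426 and the neck at (389,480), nearly centred. I'll nudge +2 mm in x and +1 mm in y, then lower it.

```bash
python3 -m pendant '[[1,0.5,4,0,0,0,1],[1,0.5,8,0,0,0,1],[0,0,10,0,0,0,1],[0,0,10,0,0,0,1],[0,0,8,0,0,0,1],[0,0,4,0,0,0,1],[0,0,2,0,0,0,1],[0,0,2,0,0,0,1],[0,0,2,0,0,0,1],[0,0,2,0,0,0,1],[0,0,2,0,0,0,1],[0,0,2,0,0,0,1],[0,0,3,0,0,0,1],[0,0,3,0,0,0,1],[0,0,0,0,0,0,1],[0,0,0,0,0,0,1]]'; python3 - <<'E'
from h import *
im=get_image("wrist");k=cam("wrist");cv2.imwrite("pics/w13.png",im[:,:,::-1]);e,C=state();print(e)
for r in silhouettes("wrist","disc"):
    print(r["score"],np.round(r["extent"]))
    c=max(cv2.findContours(r["region"].astype(np.uint8),0,1)[0],key=cv2.contourArea)[:,0].astype(float)
    c=c[c[:,1]>2]
    for z in(.065,.057):
        w=((ray(k,c,z)-e)@C*1e3)[:,:2].astype(np.float32);print("disc in tool",cv2.fitEllipse(w))
E
```

```text
time: 24.8
ee_pos: [0.5235, -0.2166, 0.0682]
eef_rot: [1.0, 0.01, 0.0, 0.0]
wrist_force: [0.2, 0.2, -1.0]
opening: 0.164
[ 0.52351284 -0.21661242  0.06828283]
0.78 [318.  84. 180. 167.]
disc in tool ((104.98870849609375, -1.727324366569519), (108.47079467773438, 109.22025299072266), 91.21345520019531)
disc in tool ((105.95072937011719, -1.7884737253189087), (113.25141143798828, 114.03390502929688), 91.21350860595703)
```

```bash
python3 -m pendant '[[-3,0,0,0,0,0,1],[-6,0,0,0,0,0,1],[-10,0,0,0,0,0,1],[-14,0,0,0,0,0,1],[-18,0,0,0,0,0,1],[-20,0,0,0,0,0,1],[-20,0,0,0,0,0,1],[-20,0,0,0,0,0,1],[-20,0,0,0,0,0,1],[-16,0,0,0,0,0,1],[-8,0,0,0,0,0,1],[0,0,0,0,0,0,1]]'; python3 - <<'E'
from h import *
S=np.array([.627,-.213]);a=np.radians(1.06)
for cn in("top","scene"):
    im=get_image(cn);k=cam(cn);cv2.imwrite(f"pics/{cn}14.png",im[:,:,::-1])
    for r in silhouettes(cn,"disc"):
        c=max(cv2.findContours(r["region"].astype(np.uint8),0,1)[0],key=cv2.contourArea)[:,0].astype(float)
        w=ray(k,c,.066)[:,:2].astype(np.float32);print(cn,r["score"],np.round(r["extent"]),cv2.fitEllipse(w) if len(c)>5 else"")
    # rails midpoint from predicted vs disc
    print("stand top pix",proj(k,[*S,.066]))
im=get_image("wrist");cv2.imwrite("pics/w14.png",im[:,:,::-1])
E
```

```text
time: 26.4
ee_pos: [0.368, -0.2196, 0.0681]
eef_rot: [1.0, 0.009, 0.0, 0.0]
wrist_force: [0.3, -1.1, -1.2]
opening: 0.161
top 0.65 [352. 163.  28.  30.] ((0.6283310651779175, -0.21292175352573395), (0.10123513638973236, 0.10538990050554276), 125.2467269897461)
stand top pix [[351.309092  163.8275927]]
scene 0.56 [312. 247.  38.  34.] ((0.6288062930107117, -0.21258404850959778), (0.10485582053661346, 0.1085442453622818), 66.27367401123047)
stand top pix [[310.95810245 246.65280447]]
```

```bash
python3 -m pendant '[[0,0,-30,0,0,0,1],[0,0,-30,0,0,0,1],[10,-20,0,0,0,0,1],[16,-30,0,0,0,0,1],[16,-34,0,0,0,0,1],[16,-34,0,0,0,0,1],[16,-34,0,0,0,0,1],[14,-28,0,0,0,0,1],[4,-8,0,0,0,0,1],[0,0,20,0,0,0,1],[0,0,30,0,0,0,1],[0,0,30,0,0,0,1],[0,0,18,0,0,0,1],[0,0,5,0,0,0,1],[0,0,0,0,0,0,1],[0,0,0,0,0,0,1]]'; python3 -c "from h import *;tipinfo();print(state()[0])"
```

```text
time: 28.65
ee_pos: [0.4576, -0.0302, 0.0261]
eef_rot: [1.0, 0.01, 0.001, 0.0]
wrist_force: [-0.1, -0.9, -1.4]
opening: 0.169
t28.65 tip block x -10.2 y -248.0 z 5.1 | tilt -0.14 yaw 1.09 roll 0.04 | F [-0.1 -0.9 -1.4] 0.169
[ 0.45758188 -0.0301573   0.0261315 ]
```

```bash
python3 -m pendant '[[0,0,2,0,0,0,1],[0,0,1.5,0,0,0,1],[0,0,0,0,0,0,1],[0,0,0,0,0,0,1]]'|grep force; python3 -c "from h import *;tipinfo()"
python3 -m pendant '[[0,0,0.7,0,0,0,1],[0,0,0,0,0,0,1]]'|grep force; python3 -c "from h import *;tipinfo()"
```

```text
wrist_force: [-0.9, -0.3, -0.6]
t29.15 tip block x -11.2 y -247.6 z 0.2 | tilt -0.02 yaw 1.11 roll 0.01 | F [-0.9 -0.3 -0.6] 0.166
wrist_force: [-2.2, 0.5, 3.0]
t29.40 tip block x -11.2 y -247.6 z -0.0 | tilt -0.02 yaw 1.11 roll 0.01 | F [-2.2  0.5  3. ] 0.167
```

```bash
python3 -m pendant '[[0,0,0,0,0,0,0.7],[0,0,0,0,0,0,0.5],[0,0,0,0,0,0,0.3],[0,0,0,0,0,0,0],[0,0,0,0,0,0,0],[0,0,0,0,0,0,0],[0,0,-15,0,0,0,0],[0,0,-30,0,0,0,0],[0,0,-45,0,0,0,0],[0,0,-45,0,0,0,0],[0,0,-40,0,0,0,0],[0,0,0,0,0,0,0],[0,0,0,0,0,0,0]]'; python3 - <<'E'
from h import *
from scipy.optimize import least_squares
k=cam("wrist");im=get_image("wrist");e,C=state();cv2.imwrite("pics/w15.png",im[:,:,::-1]);print(e)
for n,z in(("spatula",.002),("disc",.066),("stand",.03)):
    for r in silhouettes("wrist",n):
        c=max(cv2.findContours(r["region"].astype(np.uint8),0,1)[0],key=cv2.contourArea)[:,0].astype(float)
        w=ray(k,c,z)[:,:2].astype(np.float32);print(n,round(r["score"],2),np.round(r["extent"]),cv2.minAreaRect(w),w.min(0),w.max(0))
# blade edge via brightness: profile
G=cv2.GaussianBlur(cv2.cvtColor(im,cv2.COLOR_RGB2GRAY),(3,3),0).astype(int)
for v in(60,75,90):
    d=np.diff(G[v,270:370]);print(v,[(270+int(i),int(d[i])) for i in np.argsort(-abs(d))[:6]])
for u in(310,330):
    d=np.diff(G[20:140,u]);print(u,[(20+int(i),int(d[i])) for i in np.argsort(-abs(d))[:6]])
E
```

```text
time: 31.02
ee_pos: [0.4562, -0.0297, 0.1955]
eef_rot: [1.0, 0.01, -0.0, 0.0]
wrist_force: [0.1, -0.0, -0.4]
opening: 0.997
[ 0.45577961 -0.02960504  0.19451523]
spatula 0.63 [318. 152.  39. 174.] ((0.48063212633132935, -0.02848789468407631), (0.23509572446346283, 0.04759060591459274), 1.2108629941940308) [ 0.36301374 -0.05143434] [ 0.5985691  -0.00261617]
disc 0.94 [512.  43. 116.  85.] ((0.6090763807296753, -0.21152454614639282), (0.07218482345342636, 0.10987905412912369), 1.1020534038543701) [ 0.57297856 -0.266031  ] [ 0.64616853 -0.1562373 ]
disc 0.41 [320. 153.  33. 176.] ((0.49076491594314575, -0.028285281732678413), (0.19464202225208282, 0.039619579911231995), 1.241441011428833) [ 0.39336866 -0.04739747] [ 0.5883814 -0.0069405]
stand 0.59 [479.  52. 114. 104.] ((0.604299008846283, -0.2083331048488617), (0.10553715378046036, 0.1235211119055748), 1.1020675897598267) [ 0.5503946  -0.27061808] [ 0.6564073  -0.14678642]
stand 0.57 [638.   4.   2.   8.] ((0.6551159024238586, -0.3620147407054901), (0.01032286323606968, 0.004047309514135122), 18.96432113647461) [ 0.65083075 -0.3656059 ] [ 0.6600423  -0.35960448]
stand 0.46 [537. 277.  12.   9.] ((0.3258577287197113, -0.32999125123023987), (0.006351225543767214, 0.016355518251657486), 1.1174468994140625) [ 0.32272682 -0.33813637] [ 0.32918537 -0.3218149 ]
60 [(368, 19), (367, 10), (299, 3), (270, 2), (293, -2), (300, 2)]
75 [(364, 17), (338, -14), (363, 14), (339, -13), (299, 12), (300, 11)]
90 [(338, -15), (300, 12), (339, -12), (299, 9), (301, 7), (337, -6)]
310 [(132, -35), (130, 24), (133, -23), (23, -18), (137, 18), (138, 17)]
330 [(131, -30), (132, -25), (129, 24), (27, -16), (136, 15), (26, -15)]
```

```bash
python3 -c "
from bench import workorder,ctrl
print(ctrl.sense()['time'],workorder.job_done())"
```

```text
the job is handed in; nothing more can be done
31.225 None
```

The disc is on the drying stand and the spatula is flat on the open bench. I handed the job in at 31.2 s. No verdict came back, so success rests on my own checks.

- **Lift:** I took the spatula by its handle and found the block's top by touch, at about 19 mm. I slid the blade over the front lip until the disc sat against both pegs, then lifted it level.
- **Placing:** I lowered the disc between the rails of the white stand, drew the blade straight out, and laid the spatula between the block and the stand. At release it was level and in contact with the bench.

**Last checks**
- **Disc:** The overhead and scene cameras put its centre at (0.628, −0.213) and (0.629, −0.213) m. My estimate of the stand's centre was (0.627, −0.213) m. It measured nearly round (101 × 105 and 105 × 109 mm) at rail height, so I take it to be flat.
- **Spatula:** The wrist camera's outline of the blade and handle matched the pose I released it in. It is well clear of the block and the stand.
- **Gripper:** It is open and raised, and its force reading is near zero.

**Where measurements disagreed or were not made**
- The wrist camera was about 1–2 mm off sideways, and I corrected for that.
- The block height fitted from the pictures was 15 mm, against 19 mm by touch; I used the touch.
- The stand's base looked a few millimetres shorter in the pictures than stated.
- As the blade went fully under, the push against the pegs reached about 8 N sideways, well under the limits.
- I used up all 12 picture views, so the final checks were by numbers only. I did not re-measure the tin, tape roll or sanding block, but no planned move came near them.

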